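# Re-hang a wrapping-paper sample board on the shop display

### The job

The gift-wrap sample board with the hook, standing in the small dowel rack, belongs back on the brass rail of the counter display. Hook it onto the rail and slide the boards along under the little shelf until both hang freely and at rest, square across the rail, one straight above each of the two ticket holders on the display's base. Leave the card packs, the candelabrum and the bowl of lemons where they are.

Things in the scene. Friction and masses are not known exactly. Their poses are not given: they have to be found in the camera images.
- stand: Counter display, fixed. Origin: on the table below the rail's middle; +x points away from the robot (to 0.15 rad), y along the rail. Wooden base x -85 to 120 mm, y +-220 mm, 18 mm thick. Rear posts 20 mm square at x = 105 mm (y = -210, -45, +210), up to 247 mm high, two with a thin brace to the shelf. Space in front of the rail (-x) is open. Boards on the rail cannot pass one another.
- rail_mid (a point): Centre of the fixed round brass rail, display (0, 0, 225 mm). The rail is 10 mm in diameter and straight along the display's y from -210 to +210 mm, where its ends bend back (+x) to the rear posts. Nothing else holds it, so hooks slide along freely.
- shelf_corner (a point): Lower front corner, at the open end, of the wooden shelf above the rail: display (-3, -60, 247 mm). The shelf covers y -60 to +225 mm, x -3 to 119 mm, z 247 to 261 mm, and carries boxes (x above 50, z up to 346 mm). A hooked board slides under it with 9 mm above the hook, but there is no room there to lift a hook on or off the rail (this takes at least 17 mm).
- open_bay (a point): Middle of the open part of the rail, display (0, -135, 225 mm), on the rail's axis: from y = -60 to -210 mm nothing is above the rail, and hooks can be put on or taken off here.
- ticket1: Ticket holder fixed on the display's base, the one deeper under the shelf (display y 75 to 155 mm, x = -55 mm): wooden block 22 x 42 x 14 mm with a blank upright white card, top 38 mm above its origin, the underside's centre, 18 mm above the table. Axes as the display's. A board is straight above it when its seat has the same display y.
- ticket2: The other ticket holder, alike, under the shelf near the open part of the rail (display y -35 to 5 mm, x = -55 mm).
- hung_board: Sample board that hangs on the rail from the start, at display y -170 to 0 mm, its +x along the display's: rigid plywood 140 mm long (x), 12 mm thick (y), 110 mm high (z), white paper with thin bands on both faces, a steel hook on top. Origin: centre of its lower edge. Can be pinched across y from above along its top edge (z = 110 mm). 0.11 to 0.2 kg.
- hung_board_seat (a point): Point (0, 0, 150 mm) of this board, inside its hook: where the rail's centre lies when it hangs. The hook is a 4 x 16 mm steel strap: a shank rises from the top edge at x = -8.5 to -12.5 mm, bends over as a gable roof (top z = 162 mm) and ends in a downward tip on the +x side.
- hung_board_tip (a point): Lower end of the hook's tip, point (10.5, 0, 138 mm) of the board. Hook open to the board's +x: 28 mm between tip and top edge.
- spare_board: Sample board that stands loose in one of the rack's three places, upright on its lower edge, hook up, its x along the rack's x: same shape and frame as the hung one (140 x 12 x 110 mm, origin at the centre of its lower edge, pinched across y along its top edge, z = 110 mm), brown paper with thin bands on both faces. 0.11 to 0.2 kg.
- spare_board_seat (a point): Point (0, 0, 150 mm) of this board, inside its hook (same hook: shank at x = -8.5 to -12.5 mm, roof up to z = 162 mm): where the rail's centre lies when it hangs on the rail.
- spare_board_tip (a point): Lower end of the hook's tip, point (10.5, 0, 138 mm) of the board; tip 4 mm thick. The hook is open to the board's +x: the rail comes in from that side through the 28 mm gap between top edge (z = 110) and tip (z = 138), then the board is lowered till the roof sits on the rail.
- rack: Low wooden rack, fixed, x pointing away from the robot to within 0.45 rad. Origin: on the table, its middle. Base 120 mm (x) by 165 mm (y), 10 mm thick; three places at y = -55, 0 and +55 mm, each between two pairs of upright dowels (8 mm in diameter, at x = +-35 mm, tops 56 mm above the table), 16 mm apart in the clear. What it holds stands on the base, 10 mm above the table.
- tall_cards: Bystander in the rack: a pack of cards without hook, 90 mm (x) by 14 mm (y) by 130 mm high, origin at its underside's centre.
- wide_cards: Bystander in the rack: a pack of cards without hook, 125 mm (x) by 14 mm (y) by 90 mm high, origin at its underside's centre.
- candelabrum: Bystander behind the rack: metal candelabrum, 230 mm high, foot 92 mm in diameter, two arms along its y reaching 82 mm from the axis, between 140 and 215 mm high. Origin: centre of its foot.
- lemon_bowl: Bystander: bowl with four lemons, 168 mm in diameter, 65 mm high, lemons up to 115 mm high. Origin: centre of its foot.
There are look-alikes about, which are no part of the job. What is shaped like the spare_board but pink or turquoise is not meant.

How it is judged:
At the end, for the whole second after the job is handed in: Both boards hang on the rail by their hooks (seat site within 8 mm of the rail's centre line), at rest, upright to within 0.15 rad and square across the rail to within 0.2 rad, one above each ticket holder: seat within 10 mm of the holder's middle, measured along the rail (x of hung_board_seat in the frame of stand between -0.008 and 0.008 m and z of hung_board_seat in the frame of stand between 0.217 and 0.233 m and angle between each of hung_board, spare_board's own z axis and vertical below 0.15 rad and angle between the x axis of each of hung_board, spare_board and the x axis of stand, either way round below 0.2 rad and linear speed of each of hung_board, spare_board below 0.03 m/s and angular speed of each of hung_board, spare_board below 0.3 rad/s and x of spare_board_seat in the frame of stand between -0.008 and 0.008 m and z of spare_board_seat in the frame of stand between 0.217 and 0.233 m and ((y of hung_board_seat in the frame of ticket1 between -0.01 and 0.01 m and y of spare_board_seat in the frame of ticket2 between -0.01 and 0.01 m) or (y of hung_board_seat in the frame of ticket2 between -0.01 and 0.01 m and y of spare_board_seat in the frame of ticket1 between -0.01 and 0.01 m))); the robot touches nothing.
It fails at once if the tall card pack was moved by more than 30 mm or tipped (distance of tall_cards from where it was at the start of the episode above 0.03 m or angle between tall_cards's own z axis and vertical above 0.35 rad).
It fails at once if the wide card pack was moved by more than 30 mm or tipped (distance of wide_cards from where it was at the start of the episode above 0.03 m or angle between wide_cards's own z axis and vertical above 0.35 rad).
It fails at once if the candelabrum was moved by more than 30 mm or tipped (distance of candelabrum from where it was at the start of the episode above 0.03 m or angle between candelabrum's own z axis and vertical above 0.35 rad).
It fails at once if the bowl of lemons was moved by more than 30 mm or tipped (distance of lemon_bowl from where it was at the start of the episode above 0.03 m or angle between lemon_bowl's own z axis and vertical above 0.35 rad).
It also fails if it takes over 72 s, if anything falls off the work surface, if the arm or the gripper's body presses on something with over 40 N, if the wrist force passes 120 N, or if a joint passes its speed limit or range.

### The arm

A 7-joint arm with a two-finger parallel gripper is mounted at the origin on the work surface. World frame = base frame: x ahead of the robot, y to its left, z up, the work surface at z = 0. Lengths are in m, angles in rad, forces in N, time in s.
With the tool pointing down it reaches from about 0.4 to 0.9 m from the base axis. Payload 5.5 kg.
Tool frame: the origin (TCP) lies midway between the tips of the shut fingers; the grasp point (between the pads) lies 19 mm behind it; x points along the fingers, y is the direction in which the jaws open and shut, and the axes are right-handed (so a half turn about x gives the same grasp; the last joint's range is limited). The gripper opens to 92 mm and grips with 3 to 60 N. Pads are 19 mm wide; open, the fingers measure 130 mm over their backs; the gripper's body (75 mm by 190 mm) begins 47 mm behind the grasp point.
Start: joints at [1.386, 0.501, -0.427, 1.55, 0.221, 1.138, -0.21], TCP at [0.281, -0.586, 0.227] pointing down, gripper open.
Joint ranges: [-2.88, 2.88], [-0.31, 2.03], [-1.54, 1.56], [0.2, 2.42], [-1.41, 4.55], [0.19, 2.02], [-2.57, 2.57]. Speed limits (rad/s): [2.57, 2.57, 3.14, 3.14, 3.14, 3.14, 3.14].

### API

Orientations are given as a unit quaternion [w, x, y, z].
In Python, from bench import ctrl gives the robot as it stands. The module is installed in compiled form; this text tells all that it offers.
- The arm moves only by the tool send_rows, never from a script. Its argument "deltas" is text: rows parted by semicolons, each of 7 numbers parted by spaces: the finger opening in mm, from 0 to 91.8, then the shift along the tool's x, y, z in mm, then the turn, a rotation vector about the tool's x, y, z in degrees. In form: gripper tx ty tz wx wy wz; .... A call has 1 to 20 rows; each row shifts and turns the pose as measured when the row begins, along the tool's axes as they then stand; what a row does not reach is not made up. A row lasts 1/8 s, in which the tool goes at most 62.5 mm and 10.7 degrees, less where a joint would pass 70% of its speed; a pose out of reach is approached as far as the arm can. A call is refused whole if a number of a shift passes 62.5 or a number of a turn 10.7, either way. A call with a gripper value outside its range is refused whole. The fingers move at their own pace and stop on an object; "force" is the grip in N (left out, the last holds). Time passes only in rows, so rows that do not move let the fingers close. It gives the time, the measured TCP pose, the force and the opening at its end, in the units of the state.
- ctrl.get_obs(): the state, without advancing time (a new reading comes with each control period).
- ctrl.capture(name): name is "side" or "top"; returns (picture, depth): 400x640x3 uint8, red, green, blue; 400x640 float32, m along the optical axis (not along the pixel's ray), 0 where there is no reading.
- ctrl.get_calibration(name): a dict with "intrinsics" (3x3 intrinsics, pixels), "world_to_cam" (4x4, takes a point from world to camera coordinates). Camera axes: x right, y up, looking along -z (the intrinsics and any distortion apply to the point x, -y, -z); pixel columns grow to the right and rows downward; lengths in m; the calibration is good to about 2 mm. A picture is of the moment at which its call begins. get_calibration takes no time and is no camera call.
- ctrl.job_done(): hands the job in, once; it reports no verdict.
The state is a dict: "clock": time; "joint_pos": joint angles; "dq": joint speeds; "joint_torque": joint torques, N m; "eef_pos": TCP position; "tool_rot": TCP orientation; "contact_force": force on the tool from outside, world axes, zero at the start; "wrist_torque": the same for the moment, N m; "width": finger opening in m.
Only numpy, scipy, OpenCV 4.12 (cv2) and the standard library are available. Lean on these libraries where they do the work, as an engineer would, in place of code of your own. Each camera call takes 0.05 s, during which the arm holds its last target. There are 200 camera calls.

## Working session

There is one attempt and no reset: what is moved stays moved. The work goes in short steps, Python scripts to look and compute and a tool call to move; the robot and the scene stay as the last step left them, time stands still between calls to the robot, and variables do not carry over. Pictures are saved under pics/ and viewed, about 8 in all and at most 12, crops included, and the job is handed in when it is done.

Besides the shell and the picture viewer there is one more tool, called after "Emit:" as name(argument=value, ...) on one line, values as JSON. send_rows: Moves the arm, as the interface text tells. Its arguments: {"type":"object","properties":{"deltas":{"type":"string"},"force":{"type":"number"}},"required":["deltas"]}

```bash
mkdir -p pics
cat > h.py <<'E'
import numpy as np, cv2
from bench import ctrl
from scipy.spatial.transform import Rotation as R
def cap(n):
    im,d=ctrl.capture(n); c=ctrl.get_calibration(n); return im,d,np.array(c["intrinsics"]),np.array(c["world_to_cam"])
def cloud(d,K,W):
    v,u=np.mgrid[0:d.shape[0],0:d.shape[1]]
    P=np.stack([(u-K[0,2])/K[0,0]*d,-(v-K[1,2])/K[1,1]*d,-d],-1)
    return (P-W[:3,3])@W[:3,:3]
def proj(p,K,W):
    c=W[:3,:3]@np.asarray(p)+W[:3,3]; return K[0,0]*c[0]/-c[2]+K[0,2],K[1,1]*-c[1]/-c[2]+K[1,2]
def save(n,im): cv2.imwrite(f"pics/{n}.png",im[:,:,::-1])
def tool():
    o=ctrl.get_obs(); q=o["tool_rot"]; return np.array(o["eef_pos"]),R.from_quat([q[1],q[2],q[3],q[0]]).as_matrix(),o
E
python3 - <<'E'
from h import *
for n in("side","top"):
    im,d,K,W=cap(n); save(n+"0",im); np.savez(n+"0.npz",im=im,d=d,K=K,W=W)
    print(n,K.round(1).tolist(),"campos",(-W[:3,:3].T@W[:3,3]).round(3),"look",(-W[2,:3]).round(2),(d==0).mean())
p,M,o=tool();print(p,M.round(3).tolist(),o["width"],o["contact_force"],o["clock"])
E
```

```text
side [[448.6, 0.0, 308.8], [0.0, 448.6, 200.1], [0.0, 0.0, 1.0]] campos [0.286 0.643 1.068] look [ 0.19 -0.62 -0.76] 0.00409765625
top [[431.9, 0.0, 322.7], [0.0, 431.9, 197.4], [0.0, 0.0, 1.0]] campos [ 0.222 -0.092  1.573] look [ 0.2   0.02 -0.98] 0.003984375
[ 0.28112581 -0.58534245  0.22576316] [[-0.001, 0.433, -0.901], [0.002, -0.901, -0.433], [-1.0, -0.002, -0.0]] 0.09158817563091014 [ 0.27794319 -0.65289306 -0.10712664] 0.1
```

View pics/side0.png

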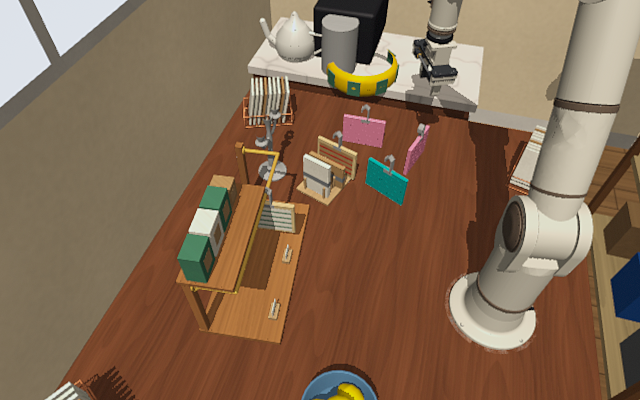

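View pics/top0.png

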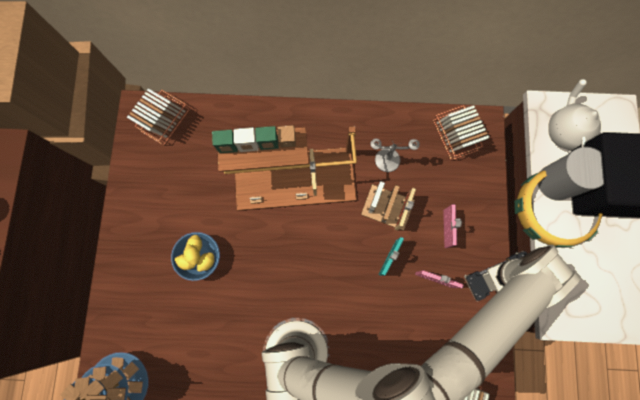

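Side view: the display's rail is at about (255,200) px with the hung white board at (278,215). The rack is at (325,175), the brown spare board at (337,155) on its far side, and the tickets at (287,254) and (274,308). In the top view, the display is at (290,165), the rack at (390,205) and the spare board at (408,207).

Run:
```python
from h import *
T=np.load("top0.npz");S=np.load("side0.npz")
a=cv2.resize(T["im"][115:225,225:425],None,fx=4,fy=4,interpolation=cv2.INTER_CUBIC)[:, :800]
b=cv2.resize(S["im"][125:235,230:360],None,fx=4,fy=4,interpolation=cv2.INTER_CUBIC)
c=np.zeros((600,800,3),np.uint8)
a=cv2.resize(T["im"][115:225,225:425],(545,300),interpolation=cv2.INTER_CUBIC);c[:300,:545]=a
b=cv2.resize(S["im"][130:230,235:365],(390,300),interpolation=cv2.INTER_CUBIC);c[300:,:390]=b
b=cv2.resize(S["im"][200:335,180:315],(300,300),interpolation=cv2.INTER_CUBIC);c[300:,400:700]=b
save("crop1",c)
for n,D in(("top",T),("side",S)):
    P=cloud(D["d"],D["K"],D["W"]); np.save(n+"P.npy",P)
    reg=(P[...,0]>0.3)&(P[...,0]<0.85)&(P[...,1]>-0.5)&(P[...,1]<0.3)
    z=P[...,2]
    print(n,"table z",np.median(z[reg&(abs(z)<.01)]).round(4))
    if n=="top":
        m=reg&(abs(z-.018)<.005); cnt,lab,st,ce=cv2.connectedComponentsWithStats(m.astype(np.uint8))
        i=1+np.argmax(st[1:,4]); q=P[lab==i]; print("base",st[i],q.min(0).round(3),q.max(0).round(3),cv2.minAreaRect(q[:,:2].astype(np.float32)))
    for lo,hi in((.025,.075),(.085,.13),(.13,.18),(.21,.24),(.24,.27)):
        m=(reg&(z>lo)&(z<hi)).astype(np.uint8);cnt,lab,st,ce=cv2.connectedComponentsWithStats(m)
        for i in range(1,cnt):
            if st[i,4]>8:
                q=P[lab==i];print(n,lo,hi,"px",ce[i].round(),st[i,4],"mean",q.mean(0).round(3),"min",q.min(0).round(3),"max",q.max(0).round(3),"rgb",D["im"][lab==i].mean(0).round())
```

```text
top table z -0.0001
base [ 235  164  121   46 3455] [ 0.488 -0.183  0.013] [0.68  0.266 0.023] ((0.5838285684585571, 0.04194679856300354), (0.14174820482730865, 0.43988654017448425), 7.595567226409912)
top 0.025 0.075 px [442. 126.] 28 mean [ 0.833 -0.494  0.051] min [ 0.814 -0.5    0.025] max [ 0.846 -0.483  0.072] rgb [148. 114.  91.]
top 0.025 0.075 px [348. 150.] 28 mean [ 0.722 -0.15   0.054] min [ 0.719 -0.161  0.032] max [ 0.733 -0.141  0.074] rgb [78. 51. 32.]
top 0.025 0.075 px [388. 158.] 35 mean [ 0.7   -0.296  0.05 ] min [ 0.694 -0.311  0.026] max [ 0.711 -0.288  0.074] rgb [108. 105.  98.]
top 0.025 0.075 px [374. 190.] 9 mean [ 0.577 -0.251  0.046] min [ 0.572 -0.255  0.026] max [ 0.582 -0.247  0.062] rgb [168. 135. 100.]
top 0.025 0.075 px [386. 207.] 56 mean [ 0.516 -0.293  0.052] min [ 0.463 -0.316  0.025] max [ 0.586 -0.276  0.072] rgb [107.  84.  62.]
top 0.025 0.075 px [301. 196.] 66 mean [0.546 0.015 0.036] min [ 0.537 -0.004  0.026] max [0.558 0.037 0.06 ] rgb [188. 154. 119.]
top 0.025 0.075 px [401. 212.] 78 mean [ 0.502 -0.347  0.05 ] min [ 0.439 -0.371  0.02
[... 6514 characters left out ...]
719 -0.349  0.216] rgb [96. 93. 87.]
side 0.21 0.24 px [267. 121.] 43 mean [ 0.705 -0.29   0.223] min [ 0.692 -0.3    0.21 ] max [ 0.724 -0.283  0.234] rgb [95. 90. 83.]
side 0.21 0.24 px [261. 138.] 9 mean [ 0.7   -0.228  0.214] min [ 0.693 -0.233  0.21 ] max [ 0.708 -0.221  0.219] rgb [91. 91. 86.]
side 0.21 0.24 px [247. 217.] 916 mean [0.627 0.044 0.229] min [ 0.57  -0.168  0.21 ] max [0.743 0.276 0.24 ] rgb [150. 116.  52.]
side 0.24 0.27 px [238. 145.] 48 mean [ 0.732 -0.15   0.245] min [ 0.723 -0.162  0.24 ] max [ 0.744 -0.141  0.25 ] rgb [154. 101.  54.]
side 0.24 0.27 px [232. 242.] 3288 mean [0.618 0.151 0.262] min [ 0.569 -0.028  0.24 ] max [0.694 0.28  0.27 ] rgb [155. 103.  55.]
```

View pics/crop1.png

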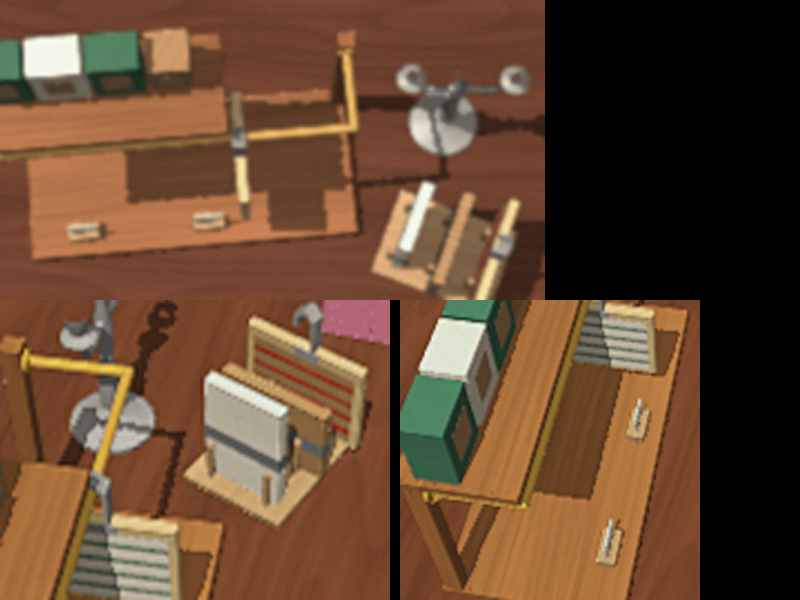

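Crop view: the spare is brown with a steel hook, in the rack place farthest from the display. The hung board hangs right at the shelf's open end. Next I'll fit lines to get poses.

Run:
```python
from h import *
P={n:np.load(n+"P.npy") for n in("top","side")};I={n:np.load(n+"0.npz")["im"] for n in P}
def sel(n,lo,hi,f=None):
    p=P[n];m=np.all((p>lo)&(p<hi),-1)
    if f is not None:m&=f(I[n].astype(int))
    return p[m]
yel=lambda i:(i[...,0]-i[...,2]>70)&(i[...,1]-i[...,2]>40)
for n in P:
    q=sel(n,[.55,-.155,.215],[.65,-.05,.236],yel); l=cv2.fitLine(q[:,:2].astype(np.float32),cv2.DIST_HUBER,0,.01,.01).ravel()
    print(n,"rail open",len(q),l.round(4),"ang",np.degrees(np.arctan2(-l[0]*np.sign(l[1]),abs(l[1]))).round(2),"zmax",np.percentile(q[:,2],95).round(4))
    for nm,lo,hi in(("spare",[.42,-.40,.112],[.60,-.30,.128]),("hung",[.5,-.06,.17],[.68,-.01,.19])):
        q=sel(n,lo,hi); 
        if len(q)<10: continue
        l=cv2.fitLine(q[:,:2].astype(np.float32),cv2.DIST_HUBER,0,.01,.01).ravel(); d=l[:2]*np.sign(l[0]); s=(q[:,:2]-l[2:])@d
        print(n,nm,len(q),"ang",np.degrees(np.arctan2(d[1],d[0])).round(2),"ends",(l[2:]+d*s.min()).round(4),(l[2:]+d*s.max()).round(4),"mid",(l[2:]+d*(s.min()+s.max())/2).round(4),"len",np.ptp(s).round(4),"z",np.percentile(q[:,2],[50,95]).round(4))
        print("   rect",cv2.minAreaRect(q[:,:2].astype(np.float32)))
    q=sel(n,[.46,-.40,.15],[.56,-.3,.18]);print(n,"spare hook",q.min(0).round(4),q.max(0).round(4),q[q[:,2]>.166].mean(0).round(4))
    for nm,x,y in(("t1",.526,.18),("t2",.548,.015)):
        q=sel(n,[x-.03,y-.04,.027],[x+.03,y+.04,.036]); print(n,nm,len(q),"med z",np.median(q[:,2]).round(4),cv2.minAreaRect(q[:,:2].astype(np.float32)))
```

```text
top rail open 101 [ 0.1319 -0.9913  0.6158 -0.089 ] ang 7.58 zmax 0.2338
top spare 121 ang -18.32 ends [ 0.4408 -0.3328] [ 0.5731 -0.3766] mid [ 0.507  -0.3547] len 0.1393 z [0.119  0.1236]
   rect ((0.5069230198860168, -0.354916512966156), (0.013591459952294827, 0.13929957151412964), 71.43977355957031)
top hung 109 ang 7.71 ends [ 0.5396 -0.037 ] [ 0.6764 -0.0185] mid [ 0.608  -0.0277] len 0.1381 z [0.1851 0.1882]
   rect ((0.607982873916626, -0.027629755437374115), (0.138075590133667, 0.012152833864092827), 7.802131175994873)
top spare hook [ 0.4948 -0.3644  0.1536] [ 0.5189 -0.345   0.1744] [ 0.5068 -0.3558  0.1701]
top t1 44 med z 0.0323 ((0.5243449211120605, 0.18017935752868652), (0.019518664106726646, 0.040986187756061554), 2.6795318126678467)
top t2 43 med z 0.0323 ((0.5471071600914001, 0.016993334516882896), (0.0196598619222641, 0.04037943854928017), 2.7150654792785645)
side rail open 109 [ 0.1357 -0.9907  0.6198 -0.1018] ang 7.8 zmax 0.2333
side spare 195 ang -18.0 ends [ 0.4436 -0.3325] [ 0.5768 -0.3757] mid [ 0.5102 -0.3541] len 0.14 z [0.1199 0.1243]
   rect ((0.509668231010437, -0.3557889759540558), (0.017064828425645828, 0.1400124579668045), 71.76408386230469)
side hung 214 ang 8.54 ends [ 0.5414 -0.0339] [ 0.6192 -0.0222] mid [ 0.5803 -0.028 ] len 0.0787 z [0.1835 0.188 ]
   rect ((0.5810599327087402, -0.03344818949699402), (0.07870100438594818, 0.018615413457155228), 7.993342876434326)
side spare hook [ 0.4952 -0.3679  0.1502] [ 0.5217 -0.3444  0.1756] [ 0.5082 -0.3557  0.1696]
side t1 113 med z 0.0325 ((0.527524471282959, 0.17946404218673706), (0.022223636507987976, 0.042303379625082016), 6.972360134124756)
side t2 86 med z 0.0318 ((0.5499758124351501, 0.013346660882234573), (0.022277595475316048, 0.044775236397981644), 6.591714859008789)
```

Emit:
send_rows(deltas="60 -30 0 0 9 0 0; 60 -30 0 0 9 0 0; 60 0 -46 -31 0 0 0; 60 0 -46 -31 0 0 0; 60 0 -46 -31 0 0 0; 60 0 -46 -31 0 0 0; 60 0 -46 -31 0 0 0; 60 0 -46 -31 0 0 0; 60 0 -46 -31 0 0 0; 60 0 -46 -31 0 0 0; 60 0 0 0 0 0 0", force=40)

```text
clock: 1.48
eef_pos: [0.4856, -0.1765, 0.2842]
tool_rot: [-0.04, -0.704, -0.045, 0.707]
contact_force: [-0.2, -0.4, 0.1]
width: 0.06
```

```bash
cat >> h.py <<'E'
def go(target,yaw,pitch=0):
    """print tool-frame shift (mm) and turn (deg) to TCP target; yaw = angle (deg) of the board's +x; tool down"""
    p,M,o=tool(); a=np.radians(yaw); xh=np.array([np.cos(a),np.sin(a),0]); yh=np.array([-xh[1],xh[0],0])
    G=np.stack([[0,0,-1.],-yh,-xh],1)
    w=R.from_matrix(M.T@G).as_rotvec(degrees=True)
    print("tcp",p.round(4),"clock",o["clock"],"F",np.round(o["contact_force"],1),"w",round(o["width"],4))
    print("shift now axes",(M.T@(np.array(target)-p)*1e3).round(1),"in goal axes",(G.T@(np.array(target)-p)*1e3).round(1),"turn",w.round(2))
E
python3 -c "
from h import *
go([.5523,-.0353,.26],7.65)"
```

```text
tcp [ 0.4856 -0.1765  0.2842] clock 1.475 F [-0.2 -0.4  0.1] w 0.06
shift now axes [  25.1 -131.9  -83.2] in goal axes [  24.2 -131.   -84.9] turn [-0.74  0.18  0.48]
```

Emit:
send_rows(deltas="60 5 -45 -29 -0.7 0.2 0.5; 60 5 -45 -29 0 0 0; 60 5 -40 -27 0 0 0; 60 0 0 0 0 0 0")

```text
clock: 1.98
eef_pos: [0.5539, -0.0374, 0.2673]
tool_rot: [-0.046, -0.705, -0.044, 0.706]
contact_force: [-0.5, 0.3, -0.3]
width: 0.0599
```

```bash
python3 -c "
from h import *
go([.5523,-.0353,.16],7.65)"
```

```text
tcp [ 0.5539 -0.0374  0.2673] clock 1.975 F [-0.5  0.3 -0.3] w 0.0599
shift now axes [107.3  -2.5   1.1] in goal axes [107.3  -2.3   1.3] turn [-0.36  0.13 -0.11]
```

Emit:
send_rows(deltas="60 40 -1.2 0.6 -0.4 0.1 -0.1; 60 40 -1.2 0.6 0 0 0; 60 25 0 0 0 0 0; 60 0 0 0 0 0 0; 30 2 0 0 0 0 0; 20 0 0 0 0 0 0; 8 0 0 0 0 0 0; 8 0 0 0 0 0 0; 8 0 0 0 0 0 0", force=20)

```text
clock: 3.1
eef_pos: [0.5531, -0.0452, 0.1605]
tool_rot: [0.047, 0.707, 0.042, -0.705]
contact_force: [-0.3, 0.2, 0.0]
width: 0.0145
```

```bash
python3 -c "
from h import *
go([.5523-.1331*.2168,-.0353+.9911*.2168,.16],7.65)
im,d,K,W=cap('side'); save('side1',cv2.resize(im[120:340,170:370],None,fx=2.5,fy=2.5))"
```

```text
tcp [ 0.5531 -0.0452  0.1605] clock 3.1 F [-0.3  0.2  0. ] w 0.0145
shift now axes [  -1.  -226.7    1.3] in goal axes [   0.5 -226.7   -0.5] turn [-0.46 -0.11 -0.39]
```

View pics/side1.png

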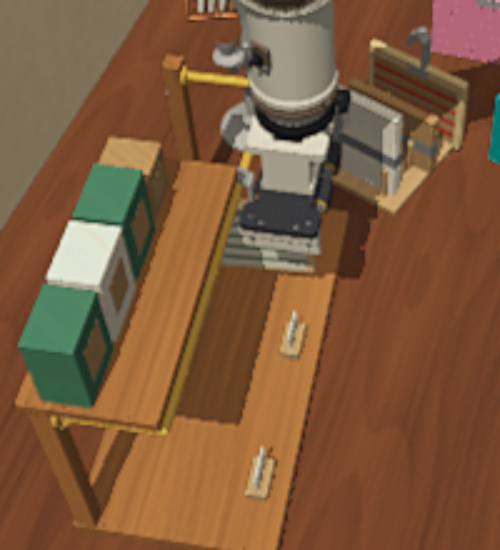

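Emit:
send_rows(deltas="8 0 0 0 0 0 0; 8 0 0 0 0 0 0")

```text
clock: 3.4
eef_pos: [0.5528, -0.0452, 0.1603]
tool_rot: [0.047, 0.706, 0.042, -0.705]
contact_force: [-0.3, -0.2, -0.8]
width: 0.0119
```

```bash
python3 -c "
from h import *
go([.5523-.1331*.2168,-.0353+.9911*.2168,.16],7.65)
im,d,K,W=cap('side');P=cloud(d,K,W)
for z in (.09,.11,.13,.15):
  m=(abs(P[...,2]-z)<.01)&(P[...,0]>.53)&(P[...,0]<.68)&(abs(P[...,1]+.03)<.04)
  q=P[m]; l=cv2.fitLine(q[:,:2].astype(np.float32),cv2.DIST_HUBER,0,.01,.01).ravel(); print(z,len(q),l.round(4),np.degrees(np.arctan(l[1]/l[0])).round(2),q[:,0].min(), 'y at x=.57', (l[3]+(.57-l[2])*l[1]/l[0]).round(4))
P=np.load('sideP.npy')
for z in (.09,.11,.13,.15):
  m=(abs(P[...,2]-z)<.01)&(P[...,0]>.53)&(P[...,0]<.68)&(abs(P[...,1]+.03)<.04)
  q=P[m]; l=cv2.fitLine(q[:,:2].astype(np.float32),cv2.DIST_HUBER,0,.01,.01).ravel(); print(z,len(q),l.round(4),np.degrees(np.arctan(l[1]/l[0])).round(2),q[:,0].min(), 'y at x=.57', (l[3]+(.57-l[2])*l[1]/l[0]).round(4))
"
```

```text
tcp [ 0.5528 -0.0452  0.1603] clock 3.4 F [-0.3 -0.2 -0.8] w 0.0119
shift now axes [  -1.3 -226.7    0.9] in goal axes [   0.3 -226.7   -0.9] turn [-0.45 -0.07 -0.4 ]
0.09 162 [ 0.9906  0.1371  0.5924 -0.0345] 7.88 0.5422436022135073 y at x=.57 -0.0376
0.11 141 [ 0.9914  0.1307  0.6064 -0.0322] 7.51 0.5418326308605177 y at x=.57 -0.037
0.13 26 [ 0.9998  0.0184  0.6251 -0.0298] 1.05 0.5987880524606429 y at x=.57 -0.0309
0.15 16 [ 0.9851  0.1719  0.6218 -0.0301] 9.9 0.6183119186063644 y at x=.57 -0.0392
0.09 152 [ 0.991   0.1335  0.6064 -0.0241] 7.67 0.5411348424868876 y at x=.57 -0.029
0.11 158 [ 0.9911  0.1329  0.5797 -0.0275] 7.64 0.5412913777863261 y at x=.57 -0.0288
0.13 164 [ 0.9897  0.1431  0.5643 -0.0299] 8.23 0.5410375615836089 y at x=.57 -0.0291
0.15 159 [ 0.9909  0.1345  0.5905 -0.0262] 7.73 0.5418235193752529 y at x=.57 -0.029
```

Emit:
send_rows(deltas="8 -1 -15 0 -0.4 0 -0.4; 8 0 -25 0 0 0 0; 8 0 -25 0 0 0 0; 8 0 -25 0 0 0 0; 8 0 -15 0 0 0 0; 8 0 0 0 0 0 0")

```text
clock: 4.2
eef_pos: [0.5373, 0.0665, 0.161]
tool_rot: [0.047, 0.706, 0.049, -0.705]
contact_force: [0.4, 0.3, -1.8]
width: 0.0118
```

```bash
python3 -c "
from h import *
go([.5528-.1331*.226,-.0452+.9911*.226,.161],7.65)"
```

```text
tcp [0.5373 0.0665 0.161 ] clock 4.2 F [ 0.4  0.3 -1.8] w 0.0118
shift now axes [   0.4 -113.2   -0.8] in goal axes [  -0.  -113.2   -0.5] turn [ 0.14 -0.03  0.22]
```

Emit:
send_rows(deltas="8 0 -15 -0.5 0 0 0; 8 0 -25 0 0 0 0; 8 0 -25 0 0 0 0; 8 0 -20 0 0 0 0; 8 0 -15 0 0 0 0; 8 0 0 0 0 0 0; 8 0 0 0 0 0 0")

```text
clock: 5.08
eef_pos: [0.5245, 0.1661, 0.1605]
tool_rot: [-0.045, -0.705, -0.046, 0.706]
contact_force: [0.7, 0.7, -0.9]
width: 0.0118
```

```bash
python3 -c "
from h import *
go([.5528-.1331*.226,-.0452+.9911*.226,.161],7.65)
im,d,K,W=cap('side');P=cloud(d,K,W);yh=np.array([-.1331,.9911]);xh=np.array([.9911,.1331])
for nm,lo,hi,c in(('board',.09,.14,.12),('t1',.027,.036,.108)):
  s=P[...,:2]@yh; x=P[...,:2]@xh
  m=(P[...,2]>lo)&(P[...,2]<hi)&(abs(s-c)<.03)&(x>.5)&(x<.67); print(nm,m.sum(),'s',np.percentile(s[m],[2,50,98]).round(4),'x',np.percentile(x[m],[2,98]).round(3))
save('side2',cv2.resize(im[150:350,170:370],None,fx=2.5,fy=2.5))"
```

```text
tcp [0.5245 0.1661 0.1605] clock 5.075 F [ 0.7  0.7 -0.9] w 0.0118
shift now axes [ -0.5 -12.8   0.2] in goal axes [ -0.5 -12.8   0.1] turn [-0.3   0.06  0.14]
board 34 s [0.0926 0.1005 0.1026] x [0.531 0.633]
t1 114 s [0.0877 0.1103 0.1286] x [0.536 0.558]
```

View pics/side2.png

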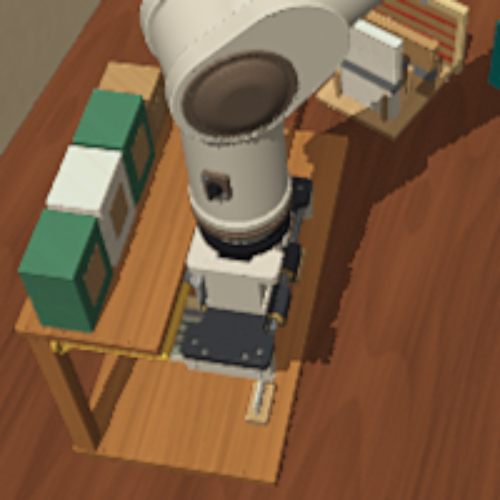

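Emit:
send_rows(deltas="8 0 -6 0 0 0 0; 8 0 -5 0 0 0 0; 8 0 0 0 0 0 0; 8 0 0 0 0 0 0")

```text
clock: 5.62
eef_pos: [0.5234, 0.175, 0.1604]
tool_rot: [-0.044, -0.705, -0.044, 0.706]
contact_force: [-0.6, -0.7, 0.3]
width: 0.0116
```

```bash
python3 -c "
from h import *
go([.5528-.1331*.226,-.0452+.9911*.226,.161],7.65)"
```

```text
tcp [0.5234 0.175  0.1604] clock 5.625 F [-0.6 -0.7  0.3] w 0.0116
shift now axes [-0.6 -3.8  0.2] in goal axes [-0.6 -3.8  0.1] turn [-0.52  0.11  0.04]
```

Emit:
send_rows(deltas="8 0 -4 0 -0.4 0 0; 8 0 0 0 0 0 0; 16 0 0 0 0 0 0; 24 0 0 0 0 0 0; 50 0 0 0 0 0 0; 50 0 0 0 0 0 0; 50 -20 0 0 0 0 0; 50 -50 0 0 0 0 0; 50 -50 0 0 0 0 0; 50 -20 0 0 0 0 0; 50 0 0 0 0 0 0")

```text
clock: 7.0
eef_pos: [0.5238, 0.1805, 0.3104]
tool_rot: [0.046, 0.706, 0.048, -0.705]
contact_force: [-0.3, -0.5, -0.4]
width: 0.05
```

```bash
cat > chk.py <<'E'
from h import *
yh=np.array([-.1331,.9911]);xh=np.array([.9911,.1331])
for n in('side','top'):
    im,d,K,W=cap(n);P=cloud(d,K,W);s=P[...,:2]@yh;x=P[...,:2]@xh;z=P[...,2]
    for nm,lo,hi,x0,x1,a,b in(('boards.lowx',.10,.19,.515,.575,-.2,.15),('tick',.027,.036,.515,.59,-.1,.15)):
        m=((z>lo)&(z<hi)&(s>a)&(s<b)&(x>x0)&(x<x1)).astype(np.uint8);c,lab,st,_=cv2.connectedComponentsWithStats(m)
        for i in range(1,c):
            if st[i,4]>15:
                q=np.stack([x,s],-1)[lab==i].astype(np.float32);l=cv2.fitLine(q,cv2.DIST_HUBER,0,.01,.01).ravel()
                print(n,nm,st[i,4],'s',np.percentile(s[lab==i],[2,50,98]).round(4),'x',np.percentile(x[lab==i],[2,98]).round(3),'z',z[lab==i].min().round(3),z[lab==i].max().round(3),'yaw',np.degrees(np.arctan(l[1]/l[0])).round(1))
E
python3 chk.py; python3 -c "
from h import *
a=np.radians(-18.15);g=np.array([.5085,-.3545])-.057*np.array([np.cos(a),np.sin(a)]);print(g)
go([g[0],g[1],.28],-18.15)"
```

```text
side boards.lowx 436 s [0.1037 0.1137 0.1155] x [0.532 0.574] z 0.1 0.19 yaw -0.2
side tick 87 s [-0.078  -0.0552 -0.0388] x [0.536 0.558] z 0.027 0.036 yaw 83.6
side tick 110 s [0.0909 0.1121 0.129 ] x [0.537 0.558] z 0.028 0.036 yaw 78.0
top tick 31 s [-0.0766 -0.0651 -0.0463] x [0.533 0.553] z 0.027 0.036 yaw -76.6
[ 0.45433608 -0.33674417]
tcp [0.5228 0.18   0.308 ] clock 7.1 F [-0.6 -0.2 -0.6] w 0.0499
shift now axes [ 27.1 503.1 136.7] in goal axes [ 28.  512.4 -95.9] turn [25.81  0.07  0.1 ]
```

Emit:
send_rows(deltas="34 0 30 8 0 0 0; 34 0 46 13 0 0 0; 34 0 46 13 0 0 0; 34 0 46 13 0 0 0; 34 0 46 13 0 0 0; 34 0 46 13 0 0 0; 34 0 46 13 0 0 0; 34 0 46 13 0 0 0; 34 0 46 13 0 0 0; 34 0 30 8 0 0 0; 34 0 15 4 0 0 0; 34 0 0 0 8.6 0 0; 34 0 0 0 8.6 0 0; 34 0 0 0 7 0 0; 34 0 0 0 0 0 0")

```text
clock: 8.98
eef_pos: [0.4464, -0.2839, 0.2858]
tool_rot: [0.108, -0.687, 0.098, 0.712]
contact_force: [-0.1, -0.4, -0.5]
width: 0.034
```

```bash
python3 -c "
from h import *
go([.4543,-.3367,.13],-18.15)"
```

```text
tcp [ 0.4464 -0.2839  0.2858] clock 8.975 F [-0.1 -0.4 -0.5] w 0.034
shift now axes [154.4  49.6 -28.8] in goal axes [155.8  47.7 -24. ] turn [1.35 2.18 0.45]
```

Emit:
send_rows(deltas="34 25 24 -12 1.3 2 0.5; 34 25 20 -10 0 0 0; 34 25 3 -2 0 0 0; 34 20 0 0 0 0 0; 34 0 0 0 0 0 0; 34 0 0 0 0 0 0")

```text
clock: 9.72
eef_pos: [0.4563, -0.3319, 0.1866]
tool_rot: [0.104, -0.698, 0.103, 0.701]
contact_force: [0.7, 0.6, 0.1]
width: 0.0341
```

```bash
python3 -c "
from h import *
go([.4543,-.3367,.093],-18.15)"
```

```text
tcp [ 0.4563 -0.3319  0.1866] clock 9.725 F [0.7 0.6 0.1] w 0.0341
shift now axes [93.6  5.3  0.2] in goal axes [93.6  5.2  0.4] turn [1.31 0.2  0.11]
```

Emit:
send_rows(deltas="34 15 5 0 1.2 0.2 0.1; 34 12 0 0 0 0 0; 34 0 0 0 0 0 0; 34 0 0 0 0 0 0")

```text
clock: 10.22
eef_pos: [0.4556, -0.3373, 0.1594]
tool_rot: [-0.11, 0.699, -0.111, -0.697]
contact_force: [0.6, 0.3, 0.3]
width: 0.0341
```

```bash
python3 -c "
from h import *
go([.4543,-.3367,.093],-18.15)
im,d,K,W=cap('side'); a=im[110:210,270:410]
im,d,K,W=cap('top'); b=im[150:250,350:490]
save('grasp',np.vstack([cv2.resize(i,(420,300),interpolation=cv2.INTER_CUBIC) for i in(a,b)]))"
```

```text
tcp [ 0.4556 -0.3373  0.1594] clock 10.225 F [0.6 0.3 0.3] w 0.0341
shift now axes [66.4 -0.2  1.6] in goal axes [66.4 -0.2  1.4] turn [ 0.11 -0.16 -0.06]
```

View pics/grasp.png

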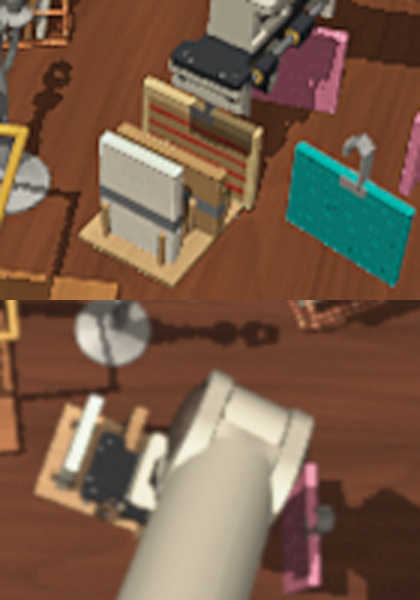

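Emit:
send_rows(deltas="34 30 0 1 0 0 0; 34 22 0 0 0 0 0; 34 10 0 0 0 0 0; 34 0 0 0 0 0 0; 34 0 0 0 0 0 0", force=20)

```text
clock: 10.95
eef_pos: [0.4574, -0.3386, 0.0992]
tool_rot: [-0.109, 0.701, -0.112, -0.696]
contact_force: [-0.5, 1.1, 0.1]
width: 0.0341
```

```bash
python3 -c "
from h import *
go([.4543,-.3367,.093],-18.15)"
```

```text
tcp [ 0.4574 -0.3386  0.0992] clock 10.95 F [-0.5  1.1  0.1] w 0.0341
shift now axes [ 6.1 -0.9  3.6] in goal axes [ 6.2 -0.9  3.5] turn [ 0.12 -0.49 -0.18]
```

Emit:
send_rows(deltas="34 5 -1 3.5 0 -0.5 -0.2; 34 1 0 0 0 0 0; 20 0 0 0 0 0 0; 10 0 0 0 0 0 0; 8 0 0 0 0 0 0; 8 0 0 0 0 0 0; 8 0 0 0 0 0 0; 8 0 0 0 0 0 0", force=50)

```text
clock: 11.95
eef_pos: [0.455, -0.338, 0.0946]
tool_rot: [-0.11, 0.699, -0.112, -0.698]
contact_force: [0.5, -0.8, -0.9]
width: 0.0116
```

```bash
python3 -c "
from h import *
go([.4543,-.3367,.093],-18.15)"
```

```text
tcp [ 0.455  -0.338   0.0946] clock 11.95 F [ 0.5 -0.8 -0.9] w 0.0116
shift now axes [ 1.5 -1.   1. ] in goal axes [ 1.6 -1.   1. ] turn [ 0.08 -0.13 -0.07]
```

Emit:
send_rows(deltas="8 -10 0 0 0 0 0; 8 -20 0 0 0 0 0; 8 -25 0 0 0 0 0; 8 -25 0 0 0 0 0; 8 -25 0 0 0 0 0; 8 -25 0 0 0 0 0; 8 -25 0 0 0 0 0; 8 -20 0 0 0 0 0; 8 0 0 0 0 0 0; 8 0 0 0 0 0 0")

```text
clock: 13.2
eef_pos: [0.4534, -0.3345, 0.2779]
tool_rot: [0.11, -0.698, 0.11, 0.699]
contact_force: [-1.1, 1.3, -2.3]
width: 0.0119
```

```bash
cat > held.py <<'E'
from h import *
import sys
# board in tool-aligned coordinates: bx = -tool z, by = -tool y, bz = -tool x, relative to TCP (mm)
p,M,o=tool()
for n in('side','top'):
    im,d,K,W=cap(n);P=cloud(d,K,W);Q=(P-p)@M; B=np.stack([-Q[...,2],-Q[...,1],-Q[...,0]],-1)*1e3
    m=(abs(B[...,1])<25)&(B[...,0]>-30)&(B[...,0]<160)&(B[...,2]>-110)&(B[...,2]<90)
    q=B[m]
    f=q[(q[:,2]<20)&(q[:,0]>15)]; print(n,len(q),"face y",np.percentile(f[:,1],[5,50,95]).round(1),"x max",np.percentile(f[:,0],99).round(1))
    for x0 in(20,40,60,80,100,115):
        c=q[abs(q[:,0]-x0)<5]; e=c[c[:,2]<34]
        if len(c)>3: print("  x",x0,"zmax",c[:,2].max().round(1),"zmin",c[:,2].min().round(1),"edge98",np.percentile(e[:,2],98).round(1) if len(e) else None)
    h=q[(q[:,2]>36)]; 
    if len(h): print("  hook x",np.percentile(h[:,0],[2,98]).round(1),"y",np.percentile(h[:,1],[2,50,98]).round(1),"z top",h[:,2].max().round(1))
    u,v=[int(t) for t in proj(p,K,W)]; save(f"held_{n}_{sys.argv[1]}",cv2.resize(im[max(v-75,0):v+75,u-100:u+100],(800,600)))
E
python3 held.py a; python3 -c "
from h import *
go([.48,-.1,.3],7.65)"
```

```text
side 1172 face y [3.6 6.6 9.4] x max 124.1
  x 20 zmax -5.5 zmin -81.7 edge98 -6.2
  x 40 zmax -4.7 zmin -79.2 edge98 -8.8
  x 60 zmax 79.5 zmin -83.9 edge98 -9.1
  x 80 zmax -5.6 zmin -84.3 edge98 -7.2
  x 100 zmax 28.3 zmin -85.5 edge98 27.3
  x 115 zmax 27.8 zmin -79.9 edge98 26.1
  hook x [-29.8  69.9] y [-19.8  -0.2  21.1] z top 89.9
tcp [ 0.4535 -0.3345  0.2777] clock 13.3 F [-0.5 -0.7 -1. ] w 0.0117
shift now axes [ -22.  -231.3   46.8] in goal axes [ -22.3 -228.9  -57.5] turn [-25.53   0.05   0.07]Traceback (most recent call last):
  File "held.py", line 9, in <module>
    f=q[(q[:,2]<20)&(q[:,0]>15)]; print(n,len(q),"face y",np.percentile(f[:,1],[5,50,95]).round(1),"x max",np.percentile(f[:,0],99).round(1))
                                                          ~~~~~~~~~~~~~^^^^^^^^^^^^^^^^^^
    return _quantile_unchecked(
        a, q, axis, out, overwrite_input, method, keepdims, weights)
    return _ureduce(a,
                    func=_quantile_ureduce_func,
    ...<5 lines>...
                    overwrite_input=overwrite_input,
                    method=method)
    r = func(a, **kwargs)
    result = _quantile(arr,
                       quantiles=q,
    ...<2 lines>...
                       out=out,
                       weights=wgt)
    slices_having_nans = np.isnan(arr[-1, ...])
                                  ~~~^^^^^^^^^
IndexError: index -1 is out of bounds for axis 0 with size 0
```

View pics/held_side_a.png

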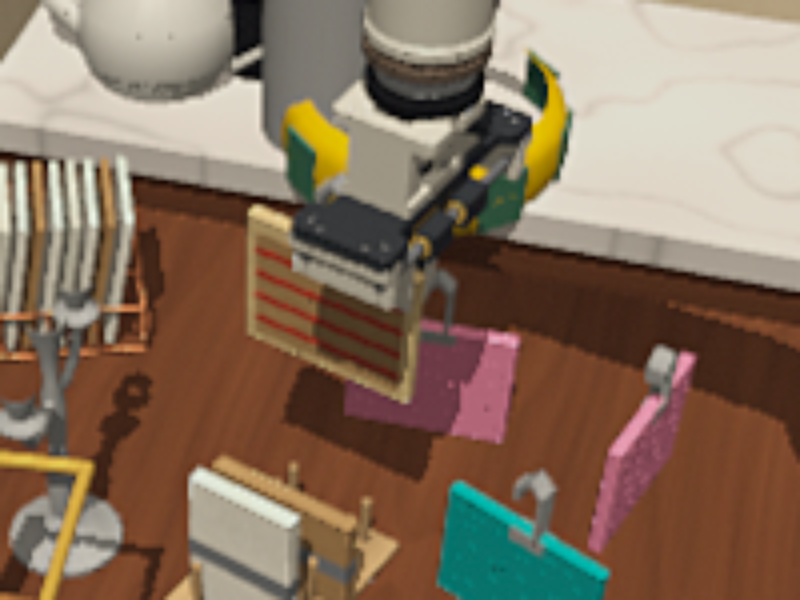

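Emit:
send_rows(deltas="8 0 0 0 -8.5 0 0; 8 0 0 0 -8.5 0 0; 8 0 0 0 -8 0 0; 8 0 0 0 0 0 0")

```text
clock: 13.8
eef_pos: [0.4516, -0.3331, 0.2734]
tool_rot: [-0.046, -0.703, -0.051, 0.708]
contact_force: [0.4, 0.6, -1.7]
width: 0.0116
```

```bash
python3 -c "
from h import *
go([.4712,-.0931,.28],7.65)"
```

```text
tcp [ 0.4516 -0.3331  0.2734] clock 13.8 F [ 0.4  0.6 -1.7] w 0.0116
shift now axes [  -5.3 -235.1  -52.1] in goal axes [  -6.6 -235.2  -51.4] turn [0.18 0.32 0.4 ]
```

Emit:
send_rows(deltas="8 -3 -20 -4 0.2 0.3 0.4; 8 -3 -35 -8 0 0 0; 8 0 -40 -9 0 0 0; 8 0 -40 -9 0 0 0; 8 0 -35 -8 0 0 0; 8 0 -30 -7 0 0 0; 8 0 -20 -5 0 0 0; 8 0 0 0 0 0 0; 8 0 0 0 0 0 0")

```text
clock: 14.92
eef_pos: [0.4713, -0.0899, 0.2795]
tool_rot: [0.043, 0.706, 0.043, -0.706]
contact_force: [-0.4, -1.1, -0.9]
width: 0.0118
```

```bash
python3 -c "
from h import *
go([.4712,-.0931,.186],7.65)"; sed -i 's/    f=q\[/    if len(q)<20: continue\n    f=q[/' held.py; python3 held.py b
```

```text
tcp [ 0.4713 -0.0899  0.2795] clock 14.925 F [-0.4 -1.1 -0.9] w 0.0118
shift now axes [93.5  3.2  0.5] in goal axes [93.5  3.1  0.5] turn [-0.72 -0.04  0.  ]
side 1568 face y [3.2 6.  8.6] x max 148.8
  x 20 zmax -18.7 zmin -84.1 edge98 -20.3
  x 40 zmax 88.9 zmin -82.4 edge98 -22.5
  x 60 zmax 79.7 zmin -84.8 edge98 26.8
  x 80 zmax 27.5 zmin -81.4 edge98 26.8
  x 100 zmax 30.6 zmin -83.0 edge98 27.5
  x 115 zmax 29.7 zmin -85.6 edge98 28.1
  hook x [-28.5  69.5] y [-17.6   1.2  20. ] z top 89.9
```

Emit:
send_rows(deltas="8 20 2 0 -0.6 0 0; 8 30 0 0 0 0 0; 8 25 0 0 0 0 0; 8 12 0 0 0 0 0; 8 0 0 0 0 0 0; 8 0 0 0 0 0 0")

```text
clock: 15.78
eef_pos: [0.4727, -0.0985, 0.1913]
tool_rot: [0.043, 0.707, 0.042, -0.705]
contact_force: [0.4, 0.0, -0.5]
width: 0.0116
```

```bash
python3 -c "
from h import *
go([.4712,-.0931,.186],7.65)"; python3 held.py c
```

```text
tcp [ 0.4727 -0.0985  0.1913] clock 15.775 F [ 0.4  0.  -0.5] w 0.0116
shift now axes [ 5.3 -5.5  0.9] in goal axes [ 5.3 -5.5  0.8] turn [-0.83 -0.17 -0.09]
side 1290 face y [3.5 5.9 8.3] x max 126.0
  x 20 zmax -31.7 zmin -82.5 edge98 -32.5
  x 40 zmax 89.4 zmin -81.8 edge98 -31.0
  x 60 zmax 80.0 zmin -82.1 edge98 27.3
  x 80 zmax 28.6 zmin -81.5 edge98 27.7
  x 100 zmax 29.6 zmin -86.6 edge98 28.1
  x 115 zmax 29.7 zmin -83.2 edge98 28.0
  hook x [-29.3 149.9] y [-22.5   1.3  22.3] z top 90.0Traceback (most recent call last):
  File "held.py", line 10, in <module>
    f=q[(q[:,2]<20)&(q[:,0]>15)]; print(n,len(q),"face y",np.percentile(f[:,1],[5,50,95]).round(1),"x max",np.percentile(f[:,0],99).round(1))
                                                          ~~~~~~~~~~~~~^^^^^^^^^^^^^^^^^^
    return _quantile_unchecked(
        a, q, axis, out, overwrite_input, method, keepdims, weights)
    return _ureduce(a,
                    func=_quantile_ureduce_func,
    ...<5 lines>...
                    overwrite_input=overwrite_input,
                    method=method)
    r = func(a, **kwargs)
    result = _quantile(arr,
                       quantiles=q,
    ...<2 lines>...
                       out=out,
                       weights=wgt)
    slices_having_nans = np.isnan(arr[-1, ...])
                                  ~~~^^^^^^^^^
IndexError: index -1 is out of bounds for axis 0 with size 0
```

View pics/held_side_c.png

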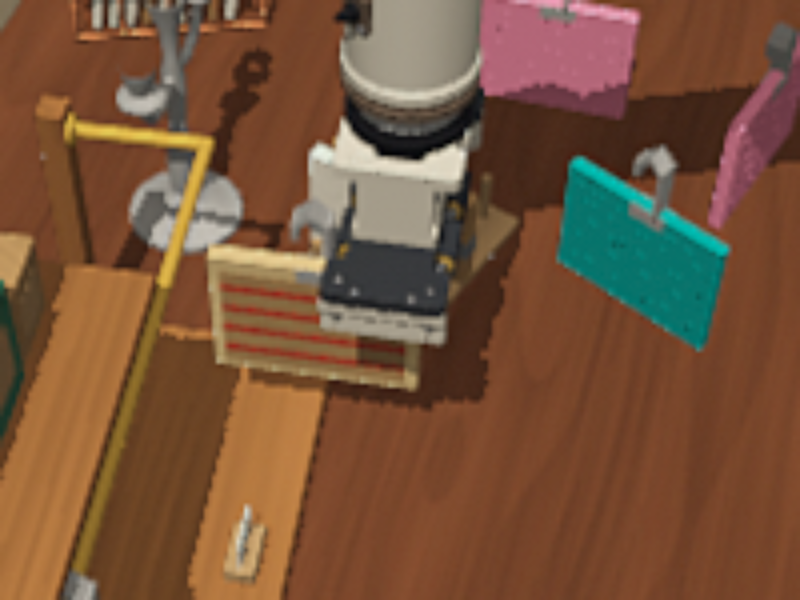

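Emit:
send_rows(deltas="8 6 0 0 -0.8 -0.2 0; 8 0 0 0 0 0 0; 8 0 0 0 0 0 0")

```text
clock: 16.25
eef_pos: [0.4737, -0.0985, 0.1862]
tool_rot: [0.049, 0.706, 0.046, -0.705]
contact_force: [0.8, 0.5, -0.8]
width: 0.0117
```

```bash
python3 -c "
from h import *
p,M,o=tool();s=p[:2]@np.array([-.1331,.9911]);t=.5446*np.array([.9911,.1331])+s*np.array([-.1331,.9911])
go([*t,.1847],7.65)"
```

```text
tcp [ 0.4737 -0.0985  0.1862] clock 16.25 F [ 0.8  0.5 -0.8] w 0.0117
shift now axes [  1.7   0.1 -88.2] in goal axes [  1.5   0.  -88.2] turn [ 0.05 -0.1  -0.18]
```

Advance about 60 mm first, then check the height.

Emit:
send_rows(deltas="8 1.5 0 -15 0 0 0; 8 0 0 -20 0 0 0; 8 0 0 -15 0 0 0; 8 0 0 0 0 0 0; 8 0 0 0 0 0 0")

```text
clock: 16.88
eef_pos: [0.527, -0.0911, 0.1845]
tool_rot: [0.048, 0.706, 0.046, -0.705]
contact_force: [0.5, -1.0, -0.2]
width: 0.0118
```

```bash
python3 -c "
from h import *
p,M,o=tool();s=p[:2]@np.array([-.1331,.9911]);t=.5446*np.array([.9911,.1331])+s*np.array([-.1331,.9911])
go([*t,.1847],7.65)"
```

```text
tcp [ 0.527  -0.0911  0.1845] clock 16.875 F [ 0.5 -1.  -0.2] w 0.0118
shift now axes [ -0.1   0.  -34.4] in goal axes [ -0.2  -0.  -34.4] turn [ 0.05 -0.14 -0.17]
```

```bash
python3 -c "
from h import *
im,d,K,W=cap('side'); u,v=[int(t) for t in proj([.60,-.09,.225],K,W)]; print(u,v)
save('near1',cv2.resize(im[v-40:v+50,u-45:u+65],(733,600),interpolation=cv2.INTER_CUBIC))
P=cloud(d,K,W);p,M,o=tool();B=(P-p)@M*-1e3
m=(B[...,2]>38)&(B[...,2]<75)&(abs(B[...,1])<14)&(B[...,0]>40)&(B[...,0]<84)
q=B[m];print(len(q)); 
for z0 in range(40,84,4):
  c=q[abs(q[:,0]-z0)<2]
  if len(c): print(z0,len(c),'x',c[:,2].min().round(1),c[:,2].max().round(1),'y',np.median(c[:,1]).round(1))
xh=np.array([.9911,.1331]);yh=np.array([-.1331,.9911]);x=P[...,:2]@xh;s=P[...,:2]@yh
i=im.astype(int);m=(i[...,0]-i[...,2]>70)&(abs(x-.6)<.02)&(s>-.22)&(s<-.10)&(P[...,2]>.2)
print('rail',m.sum(),'x',np.percentile(x[m],[5,50,95]).round(4),'z',np.percentile(P[...,2][m],[5,50,95]).round(4))
"
```

```text
277 176
86
44 3 x 45.4 47.5 y 5.7
48 2 x 45.7 47.6 y 5.0
52 4 x 45.8 50.2 y 4.0
56 3 x 49.8 69.8 y 6.8
60 6 x 45.5 70.2 y 7.5
64 8 x 45.8 69.4 y 7.7
68 17 x 46.3 70.4 y 4.9
72 24 x 47.9 69.3 y 2.5
76 17 x 50.8 63.4 y 1.9
80 2 x 57.6 59.8 y 1.5
rail 171 x [0.5857 0.5999 0.6142] z [0.2091 0.2292 0.2333]
```

View pics/near1.png

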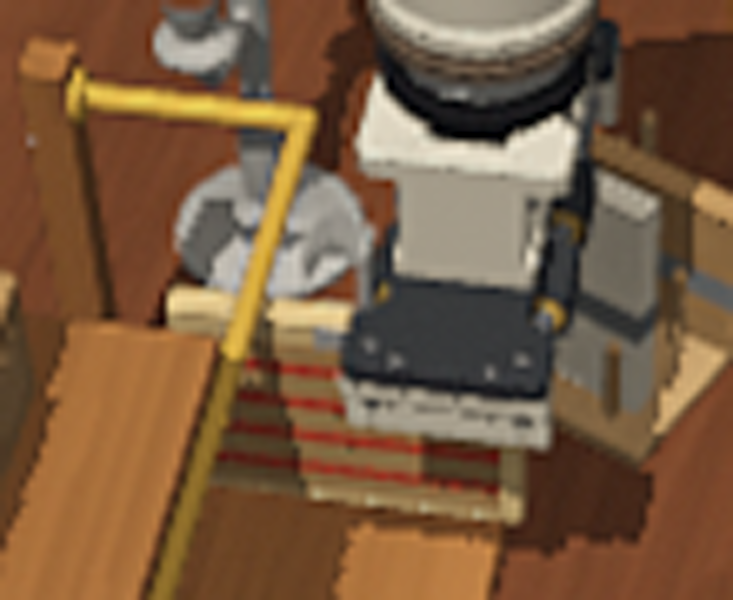

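Emit:
send_rows(deltas="8 0 0 -10 0 0 0; 8 0 0 -12 0 0 0; 8 0 0 -7 0 0 0; 8 0 0 0 0 0 0; 8 0 0 0 0 0 0")

```text
clock: 17.55
eef_pos: [0.5574, -0.0874, 0.1847]
tool_rot: [0.048, 0.706, 0.046, -0.705]
contact_force: [-0.1, 0.0, -1.1]
width: 0.0116
```

```bash
cat > hk.py <<'E'
from h import *
xh=np.array([.9911,.1331]);yh=np.array([-.1331,.9911])
p,M,o=tool();s=p[:2]@yh;t=.5422*xh+s*yh
go([*t,.1600],7.65)
print("TCP s",s.round(4),"x",(p[:2]@xh).round(4))
E
python3 hk.py
```

```text
tcp [ 0.5574 -0.0874  0.1847] clock 17.55 F [-0.1  0.  -1.1] w 0.0116
shift now axes [24.7 -0.1 -1.4] in goal axes [24.7 -0.  -1.4] turn [-0.   -0.14 -0.2 ]
TCP s -0.1608 x 0.5408
```

Emit:
send_rows(deltas="8 6 0 -1.2 0 0 0; 8 6 0 0 0 0 0; 8 6 0 0 0 0 0; 8 0 0 0 0 0 0; 8 0 0 0 0 0 0")

```text
clock: 18.18
eef_pos: [0.5576, -0.0876, 0.1649]
tool_rot: [0.048, 0.706, 0.046, -0.705]
contact_force: [-0.1, -0.4, -0.9]
width: 0.0117
```

```bash
python3 hk.py
```

```text
tcp [ 0.5576 -0.0876  0.1649] clock 18.175 F [-0.1 -0.4 -0.9] w 0.0117
shift now axes [ 4.9 -0.  -1.2] in goal axes [ 4.9 -0.  -1.3] turn [-0.02 -0.05 -0.2 ]
TCP s -0.161 x 0.5409
```

Emit:
send_rows(deltas="8 3 0 -1.2 0 0 0; 8 2 0 0 0 0 0; 8 0 0 0 0 0 0; 8 0 0 0 0 0 0")

```text
clock: 18.68
eef_pos: [0.5597, -0.0875, 0.1603]
tool_rot: [0.048, 0.707, 0.046, -0.704]
contact_force: [0.1, -0.1, -1.0]
width: 0.0116
```

```bash
python3 hk.py
```

```text
tcp [ 0.5597 -0.0875  0.1603] clock 18.675 F [ 0.1 -0.1 -1. ] w 0.0116
shift now axes [ 0.3 -0.   0.9] in goal axes [ 0.3 -0.   0.9] turn [-0.02 -0.16 -0.22]
TCP s -0.1612 x 0.5431
```

Emit:
send_rows(deltas="8 1.5 0 0.8 0 0 0; 8 1 0 0 0 0 0; 8 0 0 0 0 0 0; 8 0 0 0 0 0 0")

```text
clock: 19.18
eef_pos: [0.5607, -0.0874, 0.1592]
tool_rot: [0.049, 0.708, 0.046, -0.703]
contact_force: [0.5, -0.2, 1.3]
width: 0.0116
```

```bash
python3 hk.py
```

```text
tcp [ 0.5607 -0.0874  0.1592] clock 19.175 F [ 0.5 -0.2  1.3] w 0.0116
shift now axes [-0.8  0.   1.9] in goal axes [-0.8 -0.   1.9] turn [-0.01 -0.39 -0.28]
TCP s -0.1613 x 0.5441
```

Emit:
send_rows(deltas="8 -1 -10 0.5 0 0 0; 8 0 -20 0 0 0 0; 8 0 -25 0 0 0 0; 8 0 -20 0 0 0 0; 8 0 -10 0 0 0 0; 8 0 0 0 0 0 0; 8 0 0 0 0 0 0")

```text
clock: 20.05
eef_pos: [0.5479, 0.0041, 0.1597]
tool_rot: [0.049, 0.708, 0.047, -0.703]
contact_force: [2.0, -0.0, -0.5]
width: 0.0117
```

```bash
python3 hk.py; python3 chk.py
```

```text
tcp [0.5479 0.0041 0.1597] clock 20.05 F [ 2.  -0.  -0.5] w 0.0117
shift now axes [-0.3 -0.   1.4] in goal axes [-0.3 -0.   1.4] turn [ 0.13 -0.45 -0.24]
TCP s -0.0688 x 0.5436
side boards.lowx 29 s [-0.0644 -0.0631 -0.0613] x [0.534 0.574] z 0.1 0.111 yaw 1.4
side boards.lowx 437 s [0.1039 0.1136 0.1157] x [0.532 0.574] z 0.1 0.19 yaw 0.2
side tick 93 s [-0.0796 -0.0561 -0.0379] x [0.536 0.557] z 0.027 0.036 yaw 80.4
side tick 106 s [0.0907 0.1131 0.1287] x [0.536 0.558] z 0.028 0.036 yaw 78.8
top boards.lowx 110 s [0.1031 0.1051 0.1159] x [0.528 0.573] z 0.1 0.19 yaw -5.1
top tick 31 s [0.0884 0.0992 0.1142] x [0.533 0.554] z 0.028 0.036 yaw -62.7
```

Emit:
send_rows(deltas="8 0 -6 0.5 0 0 0; 8 0 -5 0 0 0 0; 8 0 0 0 0 0 0; 8 0 0 0 0 0 0")

```text
clock: 20.65
eef_pos: [0.5466, 0.0134, 0.1598]
tool_rot: [0.048, 0.709, 0.045, -0.702]
contact_force: [1.5, 0.3, 0.6]
width: 0.0116
```

```bash
python3 hk.py
```

```text
tcp [0.5466 0.0134 0.1598] clock 20.65 F [1.5 0.3 0.6] w 0.0116
shift now axes [-0.2  0.   1.4] in goal axes [-0.2 -0.   1.4] turn [-0.1  -0.5  -0.29]
TCP s -0.0595 x 0.5436
```

Emit:
send_rows(deltas="8 0 -1 1 0 0 0; 12 0 0 0 0 0 0; 16 0 0 0 0 0 0; 24 0 0 0 0 0 0; 45 0 0 0 0 0 0; 45 0 0 0 0 0 0; 45 -20 0 0 0 0 0; 45 -40 0 0 0 0 0; 45 -50 0 0 0 0 0; 45 -30 0 10 0 0 0; 45 0 -15 50 0 0 0; 45 0 -10 50 0 0 0; 45 0 0 40 0 0 0; 45 0 0 0 0 0 0; 45 0 0 0 0 0 0", force=10)

```text
clock: 22.52
eef_pos: [0.3866, 0.0204, 0.3023]
tool_rot: [0.049, 0.707, 0.045, -0.704]
contact_force: [0.1, 0.0, -0.3]
width: 0.0451
```

```bash
python3 hk.py; python3 chk.py; python3 -c "
from h import *
im,d,K,W=cap('side'); a=im[130:340,175:365]; im,d,K,W=cap('top'); b=im[110:220,215:425]
c=np.zeros((600,800,3),np.uint8); c[:,:380]=cv2.resize(a,(380,600)[:1]+(420,)) if 0 else np.vstack([cv2.resize(a,(380,420)),np.zeros((180,380,3),np.uint8)]); c[:220,380:]=cv2.resize(b,(420,220)); save('end1',c)"
```

```text
tcp [0.3866 0.0204 0.3023] clock 22.525 F [ 0.1  0.  -0.3] w 0.0451
shift now axes [ 142.9   -1.  -155.7] in goal axes [ 142.3    0.  -156.3] turn [-0.06 -0.24 -0.31]
TCP s -0.0313 x 0.3859
side boards.lowx 416 s [-0.0627 -0.053  -0.0504] x [0.532 0.574] z 0.1 0.189 yaw 1.2
side boards.lowx 437 s [0.1039 0.1137 0.1156] x [0.532 0.574] z 0.1 0.19 yaw 1.8
side tick 86 s [-0.0786 -0.0548 -0.0378] x [0.536 0.558] z 0.028 0.036 yaw 88.8
side tick 107 s [0.0901 0.1108 0.1283] x [0.536 0.558] z 0.027 0.036 yaw 74.1
top boards.lowx 77 s [-0.0628 -0.0583 -0.0511] x [0.528 0.574] z 0.104 0.19 yaw 1.3
top boards.lowx 99 s [0.1033 0.1055 0.1157] x [0.529 0.574] z 0.104 0.19 yaw -7.1
```

View pics/end1.png

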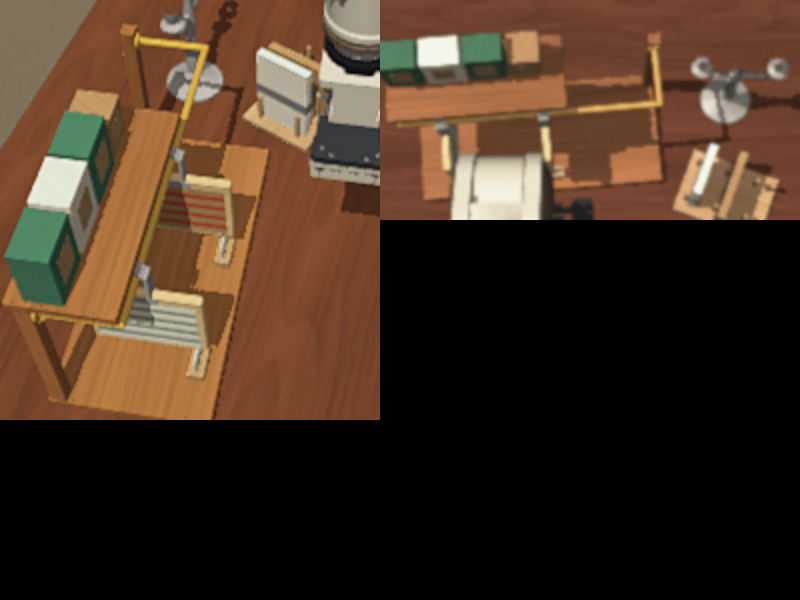

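Emit:
send_rows(deltas="45 0 0 0 0 0 0; 45 0 0 0 0 0 0; 45 0 0 0 0 0 0; 45 0 0 0 0 0 0; 45 0 0 0 0 0 0; 45 0 0 0 0 0 0; 45 0 0 0 0 0 0; 45 0 0 0 0 0 0")

```text
clock: 23.72
eef_pos: [0.3875, 0.0211, 0.3012]
tool_rot: [0.048, 0.706, 0.047, -0.705]
contact_force: [-1.1, 0.6, -0.6]
width: 0.045
```

```bash
python3 chk.py; python3 -c "
from h import *
xh=np.array([.9911,.1331]);yh=np.array([-.1331,.9911])
im,d,K,W=cap('side');P=cloud(d,K,W);s=P[...,:2]@yh;x=P[...,:2]@xh;z=P[...,2]
ok=True
for c in(-.057,.1097):
  r=[np.percentile(x[(abs(s-c)<.012)&(abs(z-h)<.006)&(x>.5)&(x<.6)],2) for h in(.095,.13,.165)]
  f=[np.median(s[(abs(s-c)<.012)&(abs(z-h)<.006)&(x>.54)&(x<.6)]) for h in(.095,.13,.165)]
  print('front edge x at z .095,.13,.165',np.round(r,4),'face s',np.round(f,4))
  ok&=np.ptp(r)<.009 and np.ptp(f)<.009
print(ok)
if ok: print(ctrl.job_done())"
```

```text
side boards.lowx 412 s [-0.0627 -0.053  -0.0505] x [0.531 0.574] z 0.101 0.189 yaw 0.1
side boards.lowx 439 s [0.104  0.1136 0.1158] x [0.532 0.574] z 0.1 0.19 yaw 0.6
side tick 87 s [-0.0793 -0.0567 -0.0381] x [0.537 0.558] z 0.027 0.036 yaw 83.2
side tick 107 s [0.0909 0.1121 0.1279] x [0.537 0.557] z 0.027 0.036 yaw 78.7
top boards.lowx 77 s [-0.063  -0.0586 -0.0508] x [0.529 0.575] z 0.102 0.19 yaw 1.8
top boards.lowx 99 s [0.1034 0.1058 0.1157] x [0.529 0.572] z 0.102 0.19 yaw -5.5
front edge x at z .095,.13,.165 [0.5316 0.5322 0.5319] face s [-0.0523 -0.0527 -0.0526]
front edge x at z .095,.13,.165 [0.5315 0.5315 0.5318] face s [0.1143 0.1142 0.1139]
True
the job is handed in; nothing more can be done
None
```

Both boards are on the rail, one above each ticket holder, and the job is handed in at about 24 s of the 72 s. I slid the white board along under the shelf to the inner holder. Then I took the brown board from the rack, hooked it on in the open bay and slid it to the outer holder.

- **Position:** each board's centre measured within about 2 mm of its holder's middle along the rail, against the 10 mm allowed.
- **Upright and square:** the front edges and faces stayed within about 1 mm from bottom to top. The side camera gave yaw within 2°.
- **At rest:** readings taken about 1.2 s apart agreed to within 1 mm, and the gripper was clear of everything.
- **Bystanders:** in the last picture both card packs and the candelabrum stood in place. The lemon bowl was outside that picture, but the arm never went near it.
- **Disagreed:** the top camera gave about −5.5° to −7° yaw for the white board. I put this down to mixed face and edge points with the arm partly in view. Even so it is within the 11° limit.
- **Unexpected:** the white board was dragged about 9 mm along the rail while I was gripping it. I corrected that when sliding it to its place.

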